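# Find the full tin by its weight

## Robot

A 7-joint arm with a two-finger parallel gripper is mounted at the origin on a cart in front of the work surface, level with it; the furniture and walls round the work are solid. World frame = base frame: x ahead of the robot, y to its left, z up, the work surface at z = 0. Lengths are in m, angles in rad, forces in N, time in s.
With the tool pointing down it reaches from about 0.4 to 0.925 m from the base axis. Payload 5.6 kg.
Tool frame: the origin (TCP) lies at the very end of the fingers, on their centre line; the grasp point (between the pads) lies 19 mm behind it; z points along the fingers, x is the direction in which the jaws open and shut, and the axes are right-handed (so a half turn about z gives the same grasp; the last joint's range is limited). The gripper opens to 85 mm and grips with 20 to 120 N. Pads are 22 mm wide; open, the fingers measure 114 mm over their backs; the gripper's body (76 mm by 85 mm) begins 54 mm behind the grasp point. The pads swing forward as they close: fully open they stand 13 mm farther back than shut.
Start: joints at [1.065, 0.468, -0.012, 1.603, 0.006, 1.071, -0.056], TCP at [0.29, -0.582, 0.231] pointing down, gripper open.
Joint ranges: [-2.53, 2.53], [-0.31, 2.02], [-1.57, 1.55], [0.28, 2.44], [-1.29, 4.43], [0.15, 1.84], [-2.92, 2.92]. Speed limits (rad/s): [2.57, 2.57, 3.14, 3.14, 3.14, 3.14, 3.14].

## Interface

Orientations are given as a unit quaternion [w, x, y, z].
In Python, from bench import * gives the robot as it stands.
- The arm moves only by the shell command python3 -m inch 'ROWS'. ROWS is JSON, a list that holds one entry, the list of rows, each a list of 5 numbers: the finger opening in m, from 0 to 0.0854, then the shift along the tool's x, y, z in m, then the turn about the tool's z in degrees. In form: [[[grip, x, y, z, roll], ...]]. A call has 1 to 8 rows; each row shifts and turns the pose as measured when the row begins, along the tool's axes as they then stand; what a row does not reach is not made up. A row lasts 1/12 s, in which the tool goes at most 41.7 mm and 7.16 degrees, less where a joint would pass 70% of its speed; a pose out of reach is approached as far as the arm can. A call with a gripper value outside its range is refused whole. The fingers move at their own pace and stop on an object; the grip force is fixed at half the most. Time passes only in rows, so rows that do not move let the fingers close. It gives the time, the measured TCP pose, the force and the opening at its end, in the units of the state.
- read_state(): the state, without advancing time (a new reading comes with each control period).
- camera(name): name is "scene" or "top" or "wrist"; returns (picture, depth): 480x640x3 uint8, red, green, blue; 480x640 float32, m along the optical axis (not along the pixel's ray), 0 where there is no reading.
- camera_params(name): a dict with "K" (3x3 intrinsics, pixels), "k1" (the pictures are not rectified: a ray, as slopes to the right and down, at radius r is drawn at 1 + k1 r^2 times it, then the intrinsics apply), "rvec" (rotation vector, rad) and "tvec" (3), from world to camera coordinates, as OpenCV has them. Camera axes: x right, y down, z forward; pixel columns grow to the right and rows downward; lengths in m; the calibration is good to about 2 mm. A picture is of the moment at which its call begins: read the wrist's pose just before it. camera_params takes no time and is no camera call; for the wrist camera it gives the pose at the moment of the call.
- hand_in(): hands the job in, once; it reports no verdict.
The state is a dict: "clock": time; "joint_pos": joint angles; "joint_vel": joint speeds; "joint_torque": joint torques, N m; "tool_pos": TCP position; "eef_rot": TCP orientation; "ft_force": force on the tool from outside, world axes, zero at the start; "moment": the same for the moment, N m; "width": opening from 0.0 (shut) to 1.0 (fully open).
Only numpy, scipy, OpenCV 4.12 (cv2) and the standard library are available. Lean on these libraries where they do the work, as an engineer would, in place of code of your own. Each camera call takes 0.05 s, during which the arm holds its last target. There are 200 camera calls.

## Task

The three closed brass tins on the board look the same, but only one is full of rivets and clearly heavier than the other two. From left to right, one at a time, grip each tin, lift it about 6 cm straight up to feel its weight, and set it back upright in its own pocket before you lift the next; then hold the heaviest up, level, at least 10 cm above its pocket, with the other two standing in theirs, and finish while still holding it (if it is the right-hand tin you may just keep hold of it). Leave the wing nut, pliers and spanner by the board where they are.

Things in the scene. Friction and masses are not known exactly. Their poses are not given: they have to be found in the camera images.
- board: Fixed plywood board lying on the bench, 100 x 360 x 12 mm, with three round pockets (70 mm wide, 6 mm deep, 120 mm apart) in a row. Origin at the centre of its underside; its y axis runs along the row to the robot's left, x away from the robot, z up. It may be turned up to 0.3 rad.
- tin_left_center (a point): The left tin as seen from the robot (+y is left): a closed round brass tin, outer diameter 58 mm, 45 mm high over its flat, fixed lid; all three look identical and keep their hidden contents still: the full one weighs 0.45 to 0.6 kg, the other two 0.15 to 0.27 kg. The point lies on its axis, 21.5 mm above its underside; z points up out of the lid. It starts in the left pocket.
- tin_left: The same left tin; the origin is the centre of its underside.
- pocket_left (a point): Centre of the left pocket's floor, 6 mm below the board's top and 6 mm above the bench; 6 mm of play all round a tin.
- tin_middle_center (a point): The middle tin as seen from the robot (+y is left): a closed round brass tin, outer diameter 58 mm, 45 mm high over its flat, fixed lid; all three look identical and keep their hidden contents still: the full one weighs 0.45 to 0.6 kg, the other two 0.15 to 0.27 kg. The point lies on its axis, 21.5 mm above its underside; z points up out of the lid. It starts in the middle pocket.
- tin_middle: The same middle tin; the origin is the centre of its underside.
- pocket_middle (a point): Centre of the middle pocket's floor, 6 mm below the board's top and 6 mm above the bench; 6 mm of play all round a tin.
- tin_right_center (a point): The right tin as seen from the robot (+y is left): a closed round brass tin, outer diameter 58 mm, 45 mm high over its flat, fixed lid; all three look identical and keep their hidden contents still: the full one weighs 0.45 to 0.6 kg, the other two 0.15 to 0.27 kg. The point lies on its axis, 21.5 mm above its underside; z points up out of the lid. It starts in the right pocket.
- tin_right: The same right tin; the origin is the centre of its underside.
- pocket_right (a point): Centre of the right pocket's floor, 6 mm below the board's top and 6 mm above the bench; 6 mm of play all round a tin.
- wing_nut: Loose bystander: wing nut, 20 x 42 x 19 mm, in front of the board. Origin at the centre of its underside. Leave it alone.
- pliers: Loose bystander: pair of pliers, 61 x 188 x 12 mm, lying behind the board. Origin at the centre of its underside. Leave it alone.
- spanner: Loose bystander: small spanner, 28 x 149 x 5 mm, lying in front of the board. Origin at the centre of its underside. Leave it alone.

How it is judged:
By the outcome, as a careful person would: the job done as asked, in the order asked, and still so for the second after the job is handed in, while the arm keeps its last pose, push and grip.
It also fails if it takes over 72 s, if anything falls off the work surface, if the arm or the gripper's body presses on something with over 40 N, if the wrist force passes 120 N, or if a joint passes its speed limit or range.

## Working session

There is one attempt and no reset: what is moved stays moved. The work goes in short steps, Python scripts to look and compute and a shell command to move; the robot and the scene stay as the last step left them, time stands still between calls to the robot, and variables do not carry over. Pictures are saved under pics/ and viewed, about 8 in all and at most 12, crops included, and the job is handed in when it is done.

```bash
mkdir -p pics; ls
python3 - <<'E'
from bench import *
import cv2
s=read_state();print({k:(v if not hasattr(v,'round') else v) for k,v in s.items()})
for n in("top","scene"):
    p,d=camera(n);cv2.imwrite(f"pics/{n}0.png",p[:,:,::-1])
    import numpy as np;np.save(f"pics/{n}0.npy",d);print(camera_params(n))
E
```

```text
pics
{'clock': 0.0, 'joint_pos': array([ 1.06499693,  0.4683879 , -0.01158627,  1.60362428,  0.00598006,
        1.07142906, -0.05629186]), 'joint_vel': array([-0.00045061,  0.00010454,  0.00022805,  0.00048169,  0.00054614,
        0.00259795, -0.00056274]), 'joint_torque': array([ 8.10295060e-04, -5.32384872e+01,  2.12415674e-02, -2.51307178e+01,
        1.12693972e-02,  7.73031672e-03, -1.73918544e-06]), 'tool_pos': array([ 0.28987614, -0.58114907,  0.2303311 ]), 'eef_rot': array([-4.26868717e-04,  8.50406329e-01, -5.26125701e-01, -8.00330176e-04]), 'ft_force': array([0.59159915, 0.44223609, 0.72602023]), 'moment': array([ 0.02792914,  0.00357969, -0.04681433]), 'width': 1.0000203998866133}
{'K': array([[548.56910541,   0.        , 323.14247142],
       [  0.        , 548.56910541, 252.95605889],
       [  0.        ,   0.        ,   1.        ]]), 'k1': -0.14880475456497674, 'rvec': array([ 2.17893123, -2.13400055,  0.17709642]), 'tvec': array([0.01593536, 0.55609712, 0.83870521])}
{'K': array([[592.50786693,   0.        , 314.13811479],
       [  0.        , 592.50786693, 238.22386686],
       [  0.        ,   0.        ,   1.        ]]), 'k1': 0.026017515810540296, 'rvec': array([ 2.17246338, -0.97835534,  0.40910106]), 'tvec': array([-0.32631614,  0.332293  ,  0.6356949 ])}
```

View pics/top0.png

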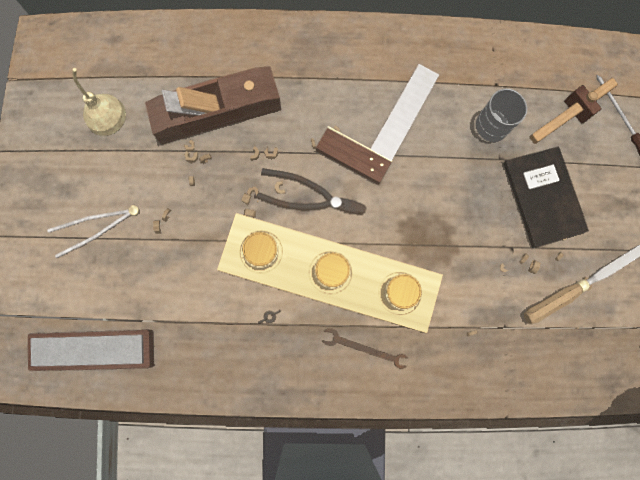

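View pics/scene0.png

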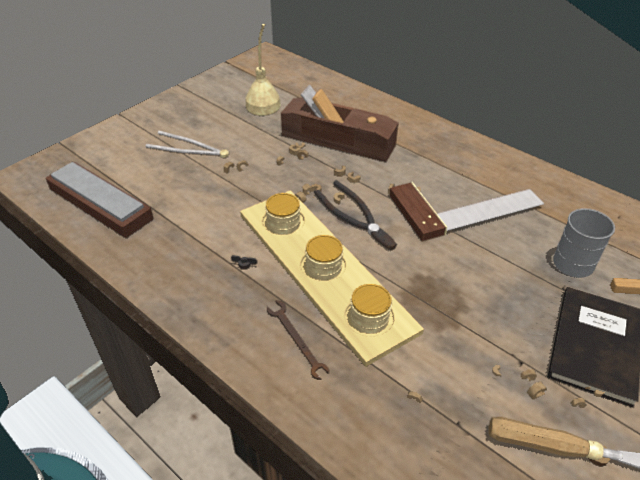

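The board's tin lids are at about (260,250), (331,271) and (403,293) in the top view. The board is yawed. The wing nut is at (270,316), the spanner at (365,348) and the pliers at (315,193).

```bash
cat > h.py <<'E'
from bench import *
import cv2,numpy as np
from scipy.spatial.transform import Rotation as R
def ray(cp,uv):
    k1=cp["k1"];K=cp["K"]
    n=cv2.undistortPoints(np.array(uv,float).reshape(-1,1,2),K,np.array([k1,0,0,0.]))[:,0]
    Rm=cv2.Rodrigues(cp["rvec"])[0];o=-Rm.T@cp["tvec"]
    return o,np.c_[n,np.ones(len(n))]@Rm
def onplane(cp,uv,z):
    o,d=ray(cp,uv);return o+d*((z-o[2])/d[:,2])[:,None]
def lids(p):
    h=cv2.cvtColor(p,cv2.COLOR_RGB2HSV)
    m=cv2.inRange(h,(14,150,130),(24,255,255))
    m=cv2.morphologyEx(m,cv2.MORPH_OPEN,np.ones((5,5)))
    return [c for c in cv2.findContours(m,0,2)[0] if cv2.contourArea(c)>300]
def pose():
    s=read_state();q=s["eef_rot"];r=R.from_quat(np.r_[q[1:],q[0]]).as_matrix()
    return s,r
E
python3 - <<'E'
from h import *
np.set_printoptions(precision=4,suppress=True)
for n in("top","scene"):
    p=cv2.imread(f"pics/{n}0.png")[:,:,::-1].copy();d=np.load(f"pics/{n}0.npy");cp=camera_params(n)
    for c in lids(p):
        (u,v),ax,a=cv2.fitEllipse(c)
        w=onplane(cp,[[u,v]],.051)[0]
        e=onplane(cp,c[:,0].astype(float),.051)
        o,dr=ray(cp,[[u,v]]);print(n,u,v,w,"extent",np.ptp(e,axis=0)[:2],"depthpt",(o+dr*d[int(v),int(u)])[0])
s,r=pose();print(r,s["tool_pos"])
cp=camera_params("wrist");print("wrist cam",-cv2.Rodrigues(cp["rvec"])[0].T@cp["tvec"])
cp=camera_params("top");print("board corners",onplane(cp,[[235,213],[443,275],[428,332],[218,270]],.012))
print("bystanders",onplane(cp,[[262,170],[364,210],[270,316],[325,335],[404,362]],.005))
E
```

```text
scene 371.1072692871094 299.010498046875 [ 0.495  -0.1021  0.051 ] extent [0.0536 0.0538] depthpt [ 0.4963 -0.1013  0.0492]
scene 323.8844909667969 247.83035278320312 [0.527  0.0115 0.051 ] extent [0.0544 0.054 ] depthpt [0.5291 0.0133 0.0482]
scene 282.24920654296875 203.97772216796875 [0.5579 0.1273 0.051 ] extent [0.0535 0.0534] depthpt [0.5622 0.1318 0.0455]
[[ 0.4464 -0.8949 -0.0008]
 [-0.8949 -0.4464  0.0014]
 [-0.0016  0.0001 -1.    ]] [ 0.2899 -0.5812  0.2304]
wrist cam [ 0.36   -0.5456  0.3743]
board corners [[ 0.6238  0.1756  0.012 ]
 [ 0.5271 -0.1731  0.012 ]
 [ 0.4326 -0.1474  0.012 ]
 [ 0.5274  0.1996  0.012 ]]
bystanders [[ 0.7014  0.134   0.005 ]
 [ 0.6355 -0.0408  0.005 ]
 [ 0.4543  0.112   0.005 ]
 [ 0.4252  0.0212  0.005 ]
 [ 0.3831 -0.1091  0.005 ]]
```

```bash
python3 -m inch '[[[0.085,0,0,0,-6.9],[0.085,0,0,0,-6.9],[0.085,0,0,0,-6.9],[0.085,0,0,0,-6.9],[0.085,0,0,0,-6.9],[0.085,0,0,0,-6.9],[0.085,0,0,0,-6.9],[0.085,0,0,0,0]]]'
python3 -m inch '[[[0.085,0.004,-0.038,0,0],[0.085,0.004,-0.038,0,0],[0.085,0.004,-0.038,0,0],[0.085,0.004,-0.038,0,0],[0.085,0.004,-0.038,0,0],[0.085,0.004,-0.038,0,0],[0.085,0.004,-0.038,0,0],[0.085,0.004,-0.038,0,0]]]'
cat >> h.py <<'E'
def go(x,y,z,ang):
    s,r=pose();d=r.T@(np.array([x,y,z])-s["tool_pos"])
    a=np.degrees(np.arctan2(r[1,0],r[0,0]));print("pos",s["tool_pos"].round(4),"need tool xyz",d.round(4),"roll",round(a-ang,2),"tilt",r[:2,2].round(4),"w",round(s["width"],3),"F",s["ft_force"].round(2),"M",s["moment"].round(3),"t",s["clock"])
if __name__=="__main__":
    import sys;go(*map(float,sys.argv[1:]))
E
python3 h.py .558 .1273 .2 -15.4
```

```text
clock: 0.77
tool_pos: [0.2888, -0.5786, 0.2256]
eef_rot: [-0.004, 0.993, -0.116, -0.003]
ft_force: [0.6, 0.6, 0.3]
width: 0.994
clock: 1.43
tool_pos: [0.3907, -0.2896, 0.223]
eef_rot: [-0.004, 0.99, -0.141, -0.006]
ft_force: [0.4, -0.2, -1.0]
width: 0.992
pos [ 0.3907 -0.2896  0.223 ] need tool xyz [ 0.0448 -0.4469  0.0249] roll -0.78 tilt [-0.0099  0.0086] w 0.992 F [ 0.41 -0.21 -0.96] M [ 0.038 -0.045  0.054] t 1.4333
```

```bash
python3 -m inch '[[[0.085,0.004,-0.038,0.002,-0.1],[0.085,0.004,-0.038,0.002,-0.1],[0.085,0.004,-0.038,0.002,-0.1],[0.085,0.004,-0.038,0.002,-0.1],[0.085,0.004,-0.038,0.002,-0.1],[0.085,0.004,-0.038,0.002,-0.1],[0.085,0.004,-0.038,0.002,-0.1],[0.085,0.004,-0.038,0.002,-0.1]]]'
python3 -m inch '[[[0.085,0.004,-0.038,0,0],[0.085,0.004,-0.02,0,0],[0.085,0,-0.005,0,0],[0.085,0,0,0,0],[0.085,0,0,0,0]]]'
python3 h.py .558 .1273 .2 -15.4
python3 - <<'E'
from h import *
s,r=pose();cp=camera_params("wrist");p,d=camera("wrist");cv2.imwrite("pics/w1.png",p[:,:,::-1]);np.save("pics/w1.npy",d)
print(s["tool_pos"],r,cp)
for c in lids(p):
    (u,v),ax,a=cv2.fitEllipse(c);print(u,v,ax,onplane(cp,[[u,v]],.051)[0])
E
```

```text
clock: 2.1
tool_pos: [0.5102, 0.0066, 0.2085]
eef_rot: [-0.002, 0.989, -0.151, -0.004]
ft_force: [0.1, -0.3, -0.1]
width: 0.995
clock: 2.52
tool_pos: [0.5374, 0.0773, 0.2074]
eef_rot: [-0.005, 0.988, -0.151, -0.006]
ft_force: [-0.2, -0.0, 0.8]
width: 0.995
pos [0.5374 0.0773 0.2074] need tool xyz [ 0.0047 -0.0538  0.0077] roll -2.02 tilt [-0.0099  0.0109] w 0.995 F [-0.18 -0.    0.78] M [-0.055  0.012  0.004] t 2.5167
[0.53743048 0.07729677 0.2073757 ] [[ 0.95405378 -0.29947285 -0.00986932]
 [-0.29936725 -0.95407593  0.01087999]
 [-0.01267434 -0.00742554 -0.99989211]] {'K': array([[428.87634696,   0.        , 324.00712252],
       [  0.        , 428.87634696, 242.32509139],
       [  0.        ,   0.        ,   1.        ]]), 'k1': -0.10080625040755985, 'rvec': array([-2.8080343 ,  0.42893886,  0.08382441]), 'tvec': array([-0.48604714,  0.19128965,  0.43552417])}
343.2776184082031 421.9057312011719 (47.52686309814453, 61.63975143432617) [ 0.49687553 -0.09808345  0.051     ]
341.2774353027344 298.31134033203125 (63.20750045776367, 68.59464263916016) [0.52900946 0.01530228 0.051     ]
357.2734680175781 121.48228454589844 (20.027589797973633, 62.23434066772461) [0.57739346 0.1377571  0.051     ]
```

View pics/w1.png

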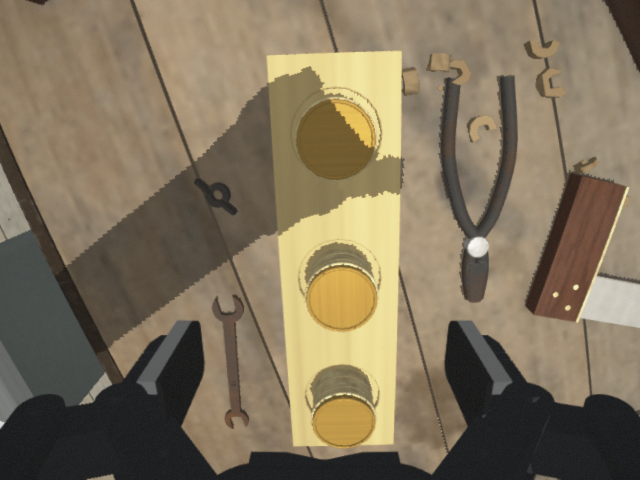

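```bash
python3 - <<'E'
from h import *
cp=dict(K=np.array([[428.876,0,324.007],[0,428.876,242.325],[0,0,1]]),k1=-.100806,rvec=np.array([-2.8080343,.42893886,.08382441]),tvec=np.array([-.48604714,.19128965,.43552417]))
print(onplane(cp,[[335.5,139.5],[341.3,298.3],[343.3,421.5]],.051))
print(onplane(cp,[[268,56],[401,51],[294,446],[393,443]],.012))
E
python3 -m inch '[[[0.085,0.002,-0.028,0.02,-1],[0.085,0.001,-0.023,0.02,-1],[0.085,0,0,0.02,0],[0.085,0,0,0.02,0],[0.085,0,0,0,0]]]'
python3 h.py .5597 .129 .09 -15.4
```

```text
[[ 0.55968902  0.13059212  0.051     ]
 [ 0.52902883  0.01530616  0.051     ]
 [ 0.49701948 -0.09766612  0.051     ]]
[[ 0.52959978  0.20210792  0.012     ]
 [ 0.62512201  0.17584826  0.012     ]
 [ 0.43227519 -0.14548392  0.012     ]
 [ 0.52843362 -0.17107072  0.012     ]]
clock: 2.98
tool_pos: [0.5563, 0.1143, 0.1266]
eef_rot: [-0.002, 0.99, -0.144, -0.003]
ft_force: [0.2, -0.3, -0.0]
width: 0.993
pos [0.5563 0.1143 0.1266] need tool xyz [-0.0007 -0.0149  0.0367] roll -1.19 tilt [-0.0058  0.004 ] w 0.993 F [ 0.23 -0.27 -0.04] M [-0.051  0.105 -0.013] t 2.9833
```

```bash
python3 -m inch '[[[0.085,0,-0.009,0.01,-0.6],[0.085,0,-0.006,0.01,-0.6],[0.085,0,0,0.01,0],[0.085,0,0,0.01,0],[0.085,0,0,0,0],[0.085,0,0,0,0]]]'
python3 h.py .5597 .130 .014 -15.4
```

```text
clock: 3.48
tool_pos: [0.5623, 0.1245, 0.0855]
eef_rot: [-0.001, 0.991, -0.137, -0.002]
ft_force: [0.9, -1.0, -0.0]
width: 0.991
pos [0.5623 0.1245 0.0855] need tool xyz [-0.0038 -0.0045  0.0715] roll -0.4 tilt [-0.0029  0.0016] w 0.991 F [ 0.87 -1.03 -0.04] M [-0.03  -0.017  0.042] t 3.4833
```

```bash
python3 -m inch '[[[0.085,-0.002,-0.003,0.005,-0.2],[0.085,-0.002,-0.002,0.005,-0.2],[0.085,0,0,0.012,0],[0.085,0,0,0.012,0],[0.085,0,0,0.012,0],[0.085,0,0,0.01,0],[0.085,0,0,0.006,0],[0.085,0,0,0,0]]]'
python3 h.py .5597 .130 .014 -15.4
```

```text
clock: 4.15
tool_pos: [0.5597, 0.1309, 0.0176]
eef_rot: [-0.001, 0.991, -0.134, -0.001]
ft_force: [0.6, 0.0, 1.5]
width: 0.993
pos [0.5597 0.1309 0.0176] need tool xyz [0.0002 0.0009 0.0036] roll 0.03 tilt [-0.0017  0.0014] w 0.993 F [0.61 0.02 1.51] M [-0.007  0.012  0.023] t 4.15
```

```bash
python3 -m inch '[[[0.0,0,0,0,0],[0.0,0,0,0,0],[0.0,0,0,0,0],[0.0,0,0,0,0],[0,0,0,0,0],[0,0,0,0,0],[0,0,0,0,0],[0,0,0,0,0]]]'
python3 h.py .5597 .130 .014 -15.4
python3 -m inch '[[[0.0,0,0,0,0],[0.0,0,0,0,0],[0.0,0,0,0,0],[0.0,0,0,0,0]]]'
python3 h.py .5597 .130 .014 -15.4
```

```text
clock: 4.82
tool_pos: [0.5606, 0.1309, 0.0186]
eef_rot: [-0.001, 0.991, -0.134, -0.0]
ft_force: [-0.4, 0.3, -1.1]
width: 0.622
pos [0.5606 0.1309 0.0186] need tool xyz [-0.0006  0.0011  0.0046] roll 0.0 tilt [0.     0.0016] w 0.622 F [-0.44  0.3  -1.11] M [-0.019  0.009  0.018] t 4.8167
clock: 5.15
tool_pos: [0.5604, 0.1307, 0.0185]
eef_rot: [-0.001, 0.991, -0.134, -0.0]
ft_force: [0.5, -0.8, -1.4]
width: 0.621
pos [0.5604 0.1307 0.0185] need tool xyz [-0.0005  0.0009  0.0045] roll -0.0 tilt [-0.0003  0.0015] w 0.621 F [ 0.54 -0.78 -1.43] M [0.03  0.008 0.012] t 5.15
```

```bash
python3 -m inch '[[[0.0,0,0,-0.008,0],[0.0,0,0,-0.01,0],[0.0,0,0,-0.01,0],[0.0,0,0,-0.01,0],[0,0,0,-0.01,0],[0,0,0,-0.008,0],[0,0,0,0,0],[0,0,0,0,0]]]'
python3 h.py .5597 .130 .0785 -15.4
```

```text
clock: 5.82
tool_pos: [0.5615, 0.131, 0.0828]
eef_rot: [-0.001, 0.991, -0.134, 0.001]
ft_force: [-0.0, 0.1, -2.1]
width: 0.621
pos [0.5615 0.131  0.0828] need tool xyz [-0.0014  0.0015  0.0043] roll 0.01 tilt [0.0032 0.002 ] w 0.621 F [-0.01  0.05 -2.08] M [ 0.029 -0.034  0.011] t 5.8167
```

```bash
cat > f.py <<'E'
from h import *
import sys
F=[];
for i in range(4):
    p,d=camera("scene");F.append(read_state()["ft_force"])
print("mean F",np.mean(F,0).round(2),np.array(F)[:,2].round(2))
cv2.imwrite("pics/"+sys.argv[1]+".png",p[100:440,140:520,::-1])
E
for i in 1 2 3 4; do python3 -m inch '[[[0,0,0,0,0],[0,0,0,0,0]]]'|grep -E "pos|force"; done; python3 f.py L1;python3 h.py .5597 .130 .0785 -15.4
```

```text
tool_pos: [0.5615, 0.1308, 0.083]
ft_force: [-0.2, -1.0, -2.2]
tool_pos: [0.5609, 0.1307, 0.0821]
ft_force: [-0.0, 0.6, -0.9]
tool_pos: [0.5603, 0.1306, 0.0812]
ft_force: [-0.8, -0.3, -1.9]
tool_pos: [0.56, 0.1306, 0.0806]
ft_force: [0.8, 0.2, -1.3]
mean F [ 0.19 -0.33 -1.53] [-1.7  -1.24 -1.34 -1.82]
pos [0.5601 0.1306 0.0809] need tool xyz [-0.0003  0.0007  0.0024] roll 0.01 tilt [-0.0003  0.0012] w 0.623 F [ 0.81 -0.26 -1.82] M [ 0.002 -0.05  -0.02 ] t 6.6833
```

View pics/L1.png

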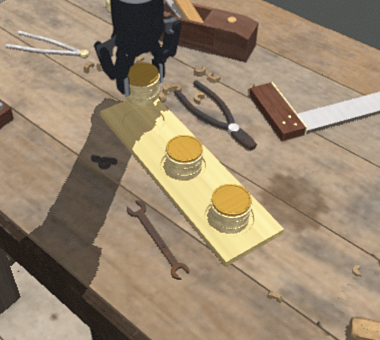

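The left tin hangs level in the jaws at crop (145,80), and the other two are in place. It weighs about 1.6 N, so it is light. Next I set it back.

```bash
python3 -m inch '[[[0.0,0,0,0.008,0],[0.0,0,0,0.01,0],[0.0,0,0,0.01,0],[0.0,0,0,0.01,0],[0,0,0,0.005,0],[0,0,0,0,0],[0,0,0,0,0]]]'
python3 h.py .5604 .1307 .0185 -15.4
```

```text
clock: 7.27
tool_pos: [0.5592, 0.1303, 0.0317]
eef_rot: [-0.0, 0.991, -0.134, -0.001]
ft_force: [0.3, 0.5, -1.8]
width: 0.62
pos [0.5592 0.1303 0.0317] need tool xyz [ 0.0011 -0.0007  0.0132] roll 0.01 tilt [-0.0028  0.0006] w 0.62 F [ 0.33  0.5  -1.77] M [ 0.036 -0.003  0.009] t 7.2667
```

```bash
python3 -m inch '[[[0.0,0.001,-0.001,0.005,0],[0.0,0,0,0.004,0],[0,0,0,0.002,0],[0,0,0,0,0],[0,0,0,0,0]]]'
python3 h.py .5604 .1307 .0185 -15.4
```

```text
clock: 7.68
tool_pos: [0.561, 0.1314, 0.0199]
eef_rot: [-0.0, 0.991, -0.134, -0.001]
ft_force: [0.2, -0.4, -1.2]
width: 0.623
pos [0.561  0.1314 0.0199] need tool xyz [-0.0004  0.0009  0.0014] roll 0.02 tilt [-0.0018  0.001 ] w 0.623 F [ 0.17 -0.45 -1.18] M [ 0.01   0.011 -0.066] t 7.6833
```

```bash
python3 -m inch '[[[0.0,0,0,0.002,0],[0,0,0,0,0],[0,0,0,0,0]]]'
python3 h.py .5604 .1307 .0185 -15.4
python3 -m inch '[[[0.085,0,0,0,0],[0.085,0,0,0,0],[0.085,0,0,0,0],[0.085,0,0,0,0],[0.085,0,0,0,0],[0.085,0,0,0,0],[0.085,0,0,0,0],[0.085,0,0,0,0]]]'
python3 h.py .5604 .1307 .0785 -15.4
```

```text
clock: 7.93
tool_pos: [0.5615, 0.1315, 0.0183]
eef_rot: [-0.001, 0.991, -0.134, -0.0]
ft_force: [0.3, 0.2, -1.8]
width: 0.619
pos [0.5615 0.1315 0.0183] need tool xyz [-0.0008  0.0011 -0.0002] roll 0.02 tilt [-0.0006  0.0013] w 0.619 F [ 0.26  0.23 -1.84] M [-0.005  0.046 -0.026] t 7.9333
clock: 8.6
tool_pos: [0.5629, 0.132, 0.02]
eef_rot: [-0.001, 0.991, -0.134, 0.001]
ft_force: [0.5, -0.5, 0.1]
width: 0.994
pos [0.5629 0.132  0.02  ] need tool xyz [-0.002   0.0017 -0.0585] roll 0.01 tilt [0.0027 0.002 ] w 0.994 F [ 0.45 -0.46  0.11] M [0.07  0.032 0.005] t 8.6
```

```bash
python3 -m inch '[[[0.085,-0.001,0,-0.01,0],[0.085,0,0,-0.015,0],[0.085,0,0,-0.015,0],[0.085,0,0,-0.015,0],[0.085,0,0,-0.015,0],[0.085,0,0,0,0],[0.085,0,0,0,0]]]'
python3 h.py .5604 .1307 .09 -15.4; python3 f.py L2
python3 -m inch '[[[0.085,0,0.01,0,0],[0.085,0,0.025,0,0],[0.085,0,0.025,0,0],[0.085,0,0.025,0,0],[0.085,0,0.02,0,0],[0.085,0,0.01,0,0],[0.085,0,0,0,0],[0.085,0,0,0,0]]]'
python3 h.py .5285 .0145 .018 -15.4
```

```text
clock: 9.18
tool_pos: [0.5607, 0.1325, 0.0955]
eef_rot: [-0.001, 0.991, -0.133, 0.001]
ft_force: [-0.6, 0.1, -0.8]
width: 0.996
pos [0.5607 0.1325 0.0955] need tool xyz [0.0002 0.0018 0.0055] roll 0.07 tilt [0.0016 0.0017] w 0.996 F [-0.64  0.09 -0.76] M [0.028 0.054 0.067] t 9.1833
mean F [ 0.41 -0.1   0.19] [-0.41  0.79  0.32  0.07]
clock: 10.05
tool_pos: [0.5232, 0.0147, 0.088]
eef_rot: [-0.0, 0.991, -0.132, -0.006]
ft_force: [0.4, 0.3, 1.1]
width: 0.996
pos [0.5232 0.0147 0.088 ] need tool xyz [ 0.006  -0.0013  0.0699] roll 0.17 tilt [-0.0121  0.0016] w 0.996 F [0.38 0.32 1.06] M [0.015 0.034 0.014] t 10.05
```

```bash
python3 -m inch '[[[0.085,0.003,-0.001,0.002,0],[0.085,0.002,0,0.004,0.1],[0.085,0.001,0,0.004,0.1],[0.085,0,0,0.005,0],[0.085,0,0,0.005,0],[0.085,0,0,0,0]]]'
python3 h.py .5285 .0145 .018 -15.4
```

```text
clock: 10.55
tool_pos: [0.5309, 0.02, 0.0655]
eef_rot: [-0.002, 0.991, -0.131, -0.006]
ft_force: [-0.1, -0.2, -0.1]
width: 0.997
pos [0.5309 0.02   0.0655] need tool xyz [-0.0003  0.006   0.0475] roll 0.36 tilt [-0.0111  0.0047] w 0.997 F [-0.08 -0.24 -0.1 ] M [ 0.035  0.009 -0.036] t 10.55
```

View pics/L2.png

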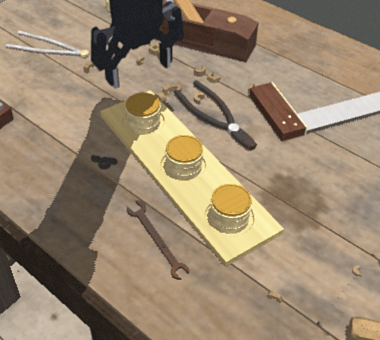

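The left tin is back in its pocket at crop (143,105), the same place as at the start, and the other two are untouched.

```bash
python3 -m inch '[[[0.085,0,0.003,0,0.3],[0.085,0,0.002,0.003,0],[0.085,0,0,0.01,0],[0.085,0,0,0.01,0],[0.085,0,0,0.008,0],[0.085,0,0,0.003,0],[0.085,0,0,0,0]]]'
python3 h.py .5285 .0145 .018 -15.4
```

```text
clock: 11.13
tool_pos: [0.5283, 0.0154, 0.027]
eef_rot: [-0.002, 0.991, -0.133, -0.007]
ft_force: [0.7, 0.4, 0.2]
width: 0.993
pos [0.5283 0.0154 0.027 ] need tool xyz [0.0005 0.0008 0.009 ] roll 0.09 tilt [-0.0125  0.0048] w 0.993 F [0.71 0.37 0.25] M [-0.025  0.015  0.007] t 11.1333
```

```bash
python3 -m inch '[[[0.085,0,0.001,0.004,0],[0.085,0,0,0.003,0],[0.085,0,0,0.001,0],[0.085,0,0,0,0]]]'
python3 h.py .5285 .0145 .018 -15.4;
python3 -m inch '[[[0.0,0,0,0,0],[0.0,0,0,0,0],[0.0,0,0,0,0],[0.0,0,0,0,0],[0,0,0,0,0],[0,0,0,0,0],[0,0,0,0,0],[0,0,0,0,0]]]'
python3 h.py .5285 .0145 .018 -15.4
```

```text
clock: 11.47
tool_pos: [0.5278, 0.0145, 0.0178]
eef_rot: [-0.002, 0.991, -0.133, -0.007]
ft_force: [0.1, -0.0, -0.4]
width: 0.994
pos [0.5278 0.0145 0.0178] need tool xyz [ 0.0007 -0.0002 -0.0002] roll 0.1 tilt [-0.0131  0.005 ] w 0.994 F [ 0.13 -0.01 -0.41] M [0.022 0.006 0.018] t 11.4667
clock: 12.13
tool_pos: [0.5283, 0.0143, 0.0189]
eef_rot: [-0.002, 0.991, -0.133, -0.006]
ft_force: [-0.2, -0.5, 0.0]
width: 0.62
pos [0.5283 0.0143 0.0189] need tool xyz [ 0.0001 -0.0002  0.0009] roll 0.09 tilt [-0.0115  0.0046] w 0.62 F [-0.19 -0.45  0.01] M [ 0.012 -0.033  0.018] t 12.1333
```

```bash
python3 -m inch '[[[0.0,0,0,-0.008,0],[0.0,0,0,-0.01,0],[0.0,0,0,-0.01,0],[0.0,0,0,-0.01,0],[0,0,0,-0.01,0],[0,0,0,-0.006,0],[0,0,0,0,0],[0,0,0,0,0]]]'
python3 -m inch '[[[0,0,0,0,0],[0,0,0,0,0],[0,0,0,0,0],[0,0,0,0,0]]]'
python3 f.py M1;python3 h.py .5283 .0143 .0789 -15.4
```

```text
clock: 12.8
tool_pos: [0.5293, 0.014, 0.08]
eef_rot: [-0.002, 0.991, -0.133, -0.005]
ft_force: [-0.4, -0.5, -2.1]
width: 0.619
clock: 13.13
tool_pos: [0.5286, 0.0138, 0.0793]
eef_rot: [-0.001, 0.991, -0.133, -0.006]
ft_force: [0.5, -0.1, -2.9]
width: 0.626
mean F [-0.2  -0.29 -2.58] [-2.83 -2.57 -2.14 -2.8 ]
pos [0.5288 0.0138 0.0795] need tool xyz [-0.0006 -0.0003  0.0006] roll 0.09 tilt [-0.0109  0.0042] w 0.623 F [ 0.09 -0.14 -2.8 ] M [ 0.006 -0.068 -0.027] t 13.3333
```

```bash
python3 -m inch '[[[0.0,0,0,0.008,0],[0.0,0,0,0.01,0],[0.0,0,0,0.01,0],[0.0,0,0,0.01,0],[0,0,0,0.005,0],[0,0,0,0,0],[0,0,0,0,0]]]'
python3 h.py .5283 .0143 .0189 -15.4
```

```text
clock: 13.92
tool_pos: [0.527, 0.0141, 0.0299]
eef_rot: [-0.001, 0.991, -0.133, -0.007]
ft_force: [0.0, -0.5, -2.5]
width: 0.623
pos [0.527  0.0141 0.0299] need tool xyz [ 0.0014 -0.0006  0.011 ] roll 0.1 tilt [-0.0142  0.0044] w 0.623 F [ 0.01 -0.47 -2.5 ] M [-0.002  0.006  0.015] t 13.9167
```

```bash
python3 -m inch '[[[0.0,0.001,0,0.004,0],[0.0,0,0,0.004,0],[0,0,0,0.002,0],[0,0,0,0,0],[0,0,0,0,0]]]'
python3 h.py .5283 .0143 .0189 -15.4
```

```text
clock: 14.33
tool_pos: [0.5287, 0.014, 0.0194]
eef_rot: [-0.001, 0.991, -0.133, -0.007]
ft_force: [-0.1, 0.2, -1.7]
width: 0.622
pos [0.5287 0.014  0.0194] need tool xyz [-0.0004 -0.0002  0.0005] roll 0.1 tilt [-0.0129  0.0046] w 0.622 F [-0.1   0.24 -1.73] M [-0.016  0.085 -0.003] t 14.3333
```

```bash
python3 -m inch '[[[0.0,0,0,0.001,0],[0,0,0,0,0],[0,0,0,0,0]]]'
python3 h.py .5283 .0143 .0189 -15.4
python3 -m inch '[[[0.085,0,0,0,0],[0.085,0,0,0,0],[0.085,0,0,0,0],[0.085,0,0,0,0],[0.085,0,0,0,0],[0.085,0,0,0,0],[0.085,0,0,0,0],[0.085,0,0,0,0]]]'
python3 -m inch '[[[0.085,0,0,-0.01,0],[0.085,0,0,-0.015,0],[0.085,0,0,-0.015,0],[0.085,0,0,-0.015,0],[0.085,0,0,-0.015,0],[0.085,0,0,0,0],[0.085,0,0,0,0]]]'
python3 h.py .4965 -.101 .09 -15.4; python3 f.py M2
```

```text
clock: 14.58
tool_pos: [0.5293, 0.0141, 0.0193]
eef_rot: [-0.001, 0.991, -0.133, -0.006]
ft_force: [-0.5, -0.6, -2.7]
width: 0.623
pos [0.5293 0.0141 0.0193] need tool xyz [-0.001   0.      0.0004] roll 0.11 tilt [-0.0114  0.0043] w 0.623 F [-0.54 -0.59 -2.66] M [-0.026 -0.06   0.006] t 14.5833
clock: 15.25
tool_pos: [0.5312, 0.0142, 0.0208]
eef_rot: [-0.002, 0.991, -0.133, -0.004]
ft_force: [-0.7, 0.7, -0.1]
width: 0.994
clock: 15.83
tool_pos: [0.5311, 0.0142, 0.0964]
eef_rot: [-0.002, 0.991, -0.133, -0.004]
ft_force: [-0.5, -0.5, -0.2]
width: 0.997
pos [0.5311 0.0142 0.0964] need tool xyz [-0.003   0.1203  0.0062] roll 0.15 tilt [-0.0083  0.0045] w 0.997 F [-0.48 -0.54 -0.24] M [-0.014  0.019 -0.003] t 15.8333
mean F [-0.32  0.08 -0.09] [ 0.19 -0.12 -0.98  0.54]
```

View pics/M2.png

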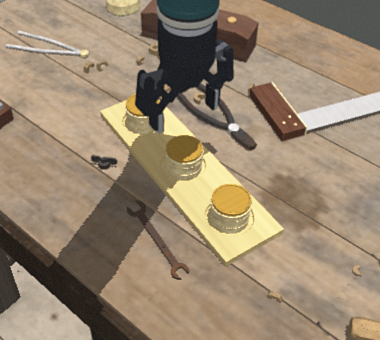

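The middle tin is back in its pocket at crop (184,150). It weighed about 2.6 N, so it is light too. Now the right tin.

```bash
python3 -m inch '[[[0.085,0,0.01,0,0],[0.085,0,0.02,0,0],[0.085,0,0.02,0,0],[0.085,0,0.02,0,0],[0.085,0,0.02,0,0],[0.085,0,0.015,0,0],[0.085,0,0.005,0,0],[0.085,0,0,0,0]]]'
python3 h.py .4965 -.101 .018 -15.4
```

```text
clock: 16.7
tool_pos: [0.4948, -0.0987, 0.0888]
eef_rot: [-0.002, 0.991, -0.131, -0.012]
ft_force: [-0.1, 0.3, 0.3]
width: 0.999
pos [ 0.4948 -0.0987  0.0888] need tool xyz [0.0039 0.0019 0.0707] roll 0.29 tilt [-0.0228  0.0066] w 0.999 F [-0.14  0.32  0.28] M [ 0.002 -0.015  0.004] t 16.7
```

```bash
python3 -m inch '[[[0.085,0.002,0.001,0.005,0.2],[0.085,0.001,0,0.01,0.1],[0.085,0,0,0.01,0],[0.085,0,0,0.01,0],[0.085,0,0,0.008,0],[0.085,0,0,0,0],[0.085,0,0,0,0]]]'
python3 h.py .4965 -.101 .018 -15.4
```

```text
clock: 17.28
tool_pos: [0.4963, -0.0955, 0.039]
eef_rot: [-0.003, 0.991, -0.131, -0.013]
ft_force: [0.4, 0.5, -0.7]
width: 0.995
pos [ 0.4963 -0.0955  0.039 ] need tool xyz [0.0022 0.0053 0.0209] roll 0.31 tilt [-0.0257  0.0097] w 0.995 F [ 0.42  0.45 -0.68] M [-0.013 -0.053 -0.048] t 17.2833
```

```bash
python3 -m inch '[[[0.085,0.001,0.003,0.003,0.2],[0.085,0.001,0.002,0.005,0],[0.085,0,0,0.005,0],[0.085,0,0,0.003,0],[0.085,0,0,0,0],[0.085,0,0,0,0]]]'
python3 h.py .4965 -.101 .018 -15.4
```

```text
clock: 17.78
tool_pos: [0.4972, -0.1008, 0.0216]
eef_rot: [-0.003, 0.991, -0.133, -0.013]
ft_force: [1.3, 0.5, -0.4]
width: 0.996
pos [ 0.4972 -0.1008  0.0216] need tool xyz [-0.0005  0.0003  0.0036] roll 0.13 tilt [-0.0247  0.0096] w 0.996 F [ 1.26  0.48 -0.39] M [ 0.007 -0.071  0.049] t 17.7833
```

```bash
python3 -m inch '[[[0.085,0,0,0.003,0],[0,0,0,0,0],[0.0,0,0,0,0],[0.0,0,0,0,0],[0.0,0,0,0,0],[0,0,0,0,0],[0,0,0,0,0],[0,0,0,0,0]]]'
python3 -m inch '[[[0,0,0,0,0],[0,0,0,0,0],[0,0,0,0,0]]]'
python3 h.py .4965 -.101 .018 -15.4
python3 -m inch '[[[0.0,0,0,-0.008,0],[0.0,0,0,-0.01,0],[0.0,0,0,-0.01,0],[0.0,0,0,-0.01,0],[0,0,0,-0.01,0],[0,0,0,-0.006,0],[0,0,0,0,0],[0,0,0,0,0]]]'
python3 -m inch '[[[0,0,0,0,0],[0,0,0,0,0],[0,0,0,0,0],[0,0,0,0,0]]]'
python3 f.py R1;python3 h.py .4965 -.101 .078 -15.4
```

```text
clock: 18.45
tool_pos: [0.4972, -0.1009, 0.0193]
eef_rot: [-0.003, 0.991, -0.133, -0.012]
ft_force: [0.2, -0.0, -0.2]
width: 0.621
clock: 18.7
tool_pos: [0.4972, -0.1009, 0.0193]
eef_rot: [-0.003, 0.991, -0.133, -0.012]
ft_force: [0.4, 0.5, -0.8]
width: 0.62
pos [ 0.4972 -0.1009  0.0193] need tool xyz [-0.0006  0.0003  0.0013] roll 0.13 tilt [-0.0239  0.009 ] w 0.62 F [ 0.39  0.54 -0.85] M [-0.048 -0.063 -0.015] t 18.7
clock: 19.37
tool_pos: [0.4972, -0.1015, 0.079]
eef_rot: [-0.003, 0.991, -0.133, -0.013]
ft_force: [0.1, 0.1, -5.4]
width: 0.619
clock: 19.7
tool_pos: [0.4964, -0.1015, 0.0783]
eef_rot: [-0.003, 0.991, -0.133, -0.014]
ft_force: [-0.3, 0.1, -5.0]
width: 0.618
mean F [-0.25  0.11 -4.98] [-4.65 -5.08 -5.03 -5.16]
pos [ 0.4966 -0.1016  0.0784] need tool xyz [-0.0002 -0.0005  0.0004] roll 0.11 tilt [-0.0271  0.0092] w 0.618 F [ 0.5  -0.05 -5.16] M [ 0.044 -0.057 -0.017] t 19.9
```

View pics/R1.png

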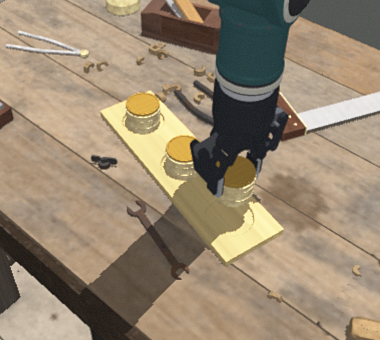

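The right tin hangs at crop (238,180) and weighs about 5 N, so it is the full one. The other two stand in their pockets. I keep hold and raise it further, to about 13 cm.

```bash
python3 -m inch '[[[0,0,0,-0.008,0],[0,0,0,-0.012,0],[0,0,0,-0.012,0],[0,0,0,-0.012,0],[0,0,0,-0.012,0],[0,0,0,-0.006,0],[0,0,0,0,0],[0,0,0,0,0]]]'
python3 -m inch '[[[0,0,0,0,0],[0,0,0,0,0],[0,0,0,0,0],[0,0,0,0,0],[0,0,0,0,0],[0,0,0,0,0],[0,0,0,0,0],[0,0,0,0,0]]]'
python3 f.py R2;python3 h.py .4965 -.101 .15 -15.4
python3 - <<'E'
from h import *
p,d=camera("scene");cp=camera_params("scene")
for c in lids(p):
    (u,v),ax,a=cv2.fitEllipse(c);print(u,v,onplane(cp,[[u,v]],.051)[0].round(4))
E
```

```text
clock: 20.57
tool_pos: [0.4988, -0.1017, 0.1482]
eef_rot: [-0.003, 0.991, -0.132, -0.013]
ft_force: [-1.1, -0.1, -5.7]
width: 0.621
clock: 21.23
tool_pos: [0.4968, -0.1012, 0.1456]
eef_rot: [-0.003, 0.991, -0.132, -0.016]
ft_force: [-0.1, 0.5, -4.9]
width: 0.619
mean F [ 0.14  0.4  -4.37] [-4.46 -4.47 -4.18 -4.35]
pos [ 0.4969 -0.1012  0.1458] need tool xyz [-0.0006 -0.0001 -0.0042] roll 0.2 tilt [-0.03    0.0101] w 0.617 F [ 0.19 -0.04 -4.35] M [-0.034 -0.06  -0.003] t 21.4333
323.4604187011719 247.6844940185547 [0.5268 0.0122 0.051 ]
282.35009765625 203.64991760253906 [0.5585 0.1277 0.051 ]
```

View pics/R2.png

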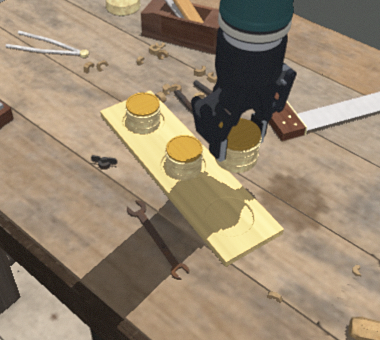

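The right tin is held at crop (243,145). The left and middle tins are within 1 mm of where they started, and the bystanders look untouched.

```bash
python3 -c "from bench import *; print(hand_in())"
```

```text
the job is handed in; nothing more can be done
None
```

The right tin is the full one. I handed in at about 21.5 s of the 72 s limit, with the arm still holding it about 12.6 cm above where it stood.

- **Weighing:** from left to right I gripped each tin and lifted it about 6 cm (the left one came to about 6.4 cm). The wrist force rose by about 1.6 N for the left, 2.6 N for the middle and 5.0 N for the right. I set the left and middle tins back in their own pockets before the next lift.
- **Other tins and tools:** the last scene picture puts the left and middle lids within 1 mm of their starting positions. The wing nut, pliers and spanner look untouched, though the pliers are partly hidden behind the arm.

Three readings were not quite as expected:
- **Tilt:** the tool had drifted to about 1.8° off vertical by the end. The tin looks level in the picture, but I did not measure its own tilt.
- **Gripper opening:** it read about 53 mm on all three tins instead of the 58 mm outer diameter. The grip held with no visible slip.
- **Force:** the last average reading for the right tin was 4.4 N rather than 5.0 N. It is still clearly the heaviest.

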